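# Prove the test kiln's lid switch, then load the green test cup from the banding wheel

## Robot

A 6-joint arm with a two-finger parallel gripper is mounted at the origin on the work surface; the furniture and walls round the work are solid. World frame = base frame: x ahead of the robot, y to its left, z up, the work surface at z = 0. Lengths are in m, angles in rad, forces in N, time in s.
With the tool pointing down it reaches from about 0.4 to 0.825 m from the base axis. Payload 7 kg.
Tool frame: the origin (TCP) lies between the finger pads; the fingertips stand 22 mm ahead of it and the grasp point (between the pads) lies 3 mm ahead of it (arm.tip_reach is the distance from the TCP to the fingertips, in m); z points along the fingers, y is the line along which they close (so a half turn about z gives the same grasp; the last joint's range is limited). The gripper opens to 88 mm and grips with 3 to 60 N. Pads are 19 mm wide; open, the fingers measure 130 mm over their backs; the gripper's body (78 mm by 193 mm) begins 47 mm behind the grasp point.
Start: joints at [1.549, 0.359, 0.012, 0, -1.224, -0.288], TCP at [0.206, 0.643, 0.249] pointing down, gripper open.
Joint ranges: [-3.07, 3.07], [-1.43, 2.12], [-1.02, 1.25], [-3.03, 1.67], [-3.05, -0], [-3.03, 3.03]. Speed limits (rad/s): [2.39, 2.39, 3.01, 3.14, 3.14, 3.14].

## Interface

Orientations are given as [roll, pitch, yaw] about the fixed x, y, z axes, in that order (R = Rz(yaw) Ry(pitch) Rx(roll)).
In Python, from station import arm, viewer gives the robot as it stands. The module is installed in compiled form; this text tells all that it offers.
- The arm moves only by the tool apply_moves, never from a script. Its argument "commands" is a list that holds one entry, the list of rows, each a list of 5 numbers: the closure, from -1 (fully open) to 1 (shut), then the shift along the world's x, y, z as a fraction of full scale, then the turn about the world's z as a fraction of full scale. In form: [[[fingers, tx, ty, tz, yaw], ...]]. A call has 1 to 12 rows; each row shifts and turns the commanded pose from where the row before left it; what a row does not reach is not made up. Full scale, the value 1, is 20 cm for a shift and pi rad for a turn. A row lasts 1/10 s, in which the tool goes at most 50 mm and 8.59 degrees, less where a joint would pass 70% of its speed; a pose out of reach is approached as far as the arm can. A call with a number of a shift or a turn outside -1 to 1 is refused whole. A call with a gripper value outside its range is refused whole. The fingers move at their own pace and stop on an object; "force" is the grip in N (left out, the last holds). Time passes only in rows, so rows that do not move let the fingers close. It gives the time, the measured TCP pose, the force, the opening and the grip force at its end, in the units of the state.
- arm.get_state(): the state, without advancing time (a new reading comes with each control period).
- viewer.grab_frame(name): name is "side" or "top"; returns a dict with "image" (384x512x3 uint8, blue, green, red), "mtx" (3x3 intrinsics, pixels), "rvec" (rotation vector, rad) and "tvec" (3), from world to camera coordinates, as OpenCV has them. Camera axes: x right, y down, z forward; pixel columns grow to the right and rows downward; lengths in m; the calibration is good to about 2 mm. A picture is of the moment at which its call begins. There is no depth.
- arm.job_done(): hands the job in; it is judged then, once.
The state is a dict: "t": time; "q": joint angles; "qd": joint speeds; "joint_efforts": joint torques, N m; "eef_pos": TCP position; "ee_rot": TCP orientation; "force": force on the tool from outside, world axes, zero at the start; "moment": the same for the moment, N m; "width": finger opening in m; "gripper_force": force on a finger pad.
Only numpy, scipy, OpenCV 4.12 (cv2) and the standard library are available. Lean on these libraries where they do the work, as an engineer would, in place of code of your own. Each camera call takes 0.05 s, during which the arm holds its last target. There are 200 camera calls.

## Task

Get the little test kiln ready for firing. First prove its lid switch: push the roller arm on the kiln's front down until the switch clicks, keep it there a moment without forcing the arm on towards its stop, and let it spring right back. Then turn the banding wheel until the moss-green test cup stands at the front, straight towards you, pick it up from there and set it down gently, standing upright, about the middle of the shelf inside the kiln, leaving the other cups standing in their places on the wheel.

Things in the scene. Friction and masses are not known exactly. Their poses are not given: they have to be found in the camera images.
- switch_lever (a joint): roller arm of the lid switch, rad: 0 at rest, grows as the roller is pushed down. Clicks at 0.45, when the arm is level and the roller 18 mm down. Beyond 0.85 (35 mm down) the switch is damaged; hard stop at 1.0. Spring return: about 3 N at the roller at rest, 6 N at the click, 9 N at 0.85; no felt step at the click
- roller_center (a point): centre of the black roller (18 mm diameter, 10 mm wide) on the steel arm of the dark blue limit switch on the kiln's front. The arm is 42 mm long from shaft to roller, lies along the front, points to the kiln's -y and rises 25 degrees at rest; then the roller's top is 157 mm above the table and its middle 48 mm out from the front. Free from above; the switch head beside it (23 mm off) is 144 mm high. Shifts 4 mm sideways up to the click
- kiln: small square open-topped test kiln, origin under its middle on the table; x to its back, y to its left, yaw up to 0.1 rad. 200 mm square, rim 140 mm high; cream brick walls 30 mm thick in a grey steel jacket; chamber 140 mm square. The lid stands open, upright along the back edge, up to 0.41 m above the table. Fixed
- kiln_shelf_center (a point): middle of the top of the tan shelf in the kiln's chamber: 124 mm square, 88 mm above the table, 52 mm below the kiln's rim. Axes as the kiln's
- banding_wheel_head (a joint): turning head of the banding wheel (dark green foot, white head) with the round plywood bat fixed on it, rad: 0 at the start, grows counter-clockwise seen from above; no stop, light friction, hardly coasts and stays where it is left
- bat_knob (a point): middle of the thick part of the round wooden knob on the bat's centre (the wheel's axis): 25 mm diameter, 28 mm above the bat's top; thick from 21 to 37 mm above the bat, thinner below, top end at 38 mm. Grip it and twist to turn the wheel. On the wall behind and left of the wheel hangs a pencil sharpener (190 to 290 mm above the table, 70 mm or more beyond the knob)
- wheel_front (a point): front pocket position, fixed in space: 64 mm from the wheel's axis on the robot's side, at the bat's top, 100 mm above the table; no cup there at the start. The bat is a disc of 179 mm diameter with 8 equal pockets 64 mm from its centre. Each holds one cup between four pegs (5 mm thick, 7 mm high) standing diagonally: 14 mm in or out and 15 mm to the sides of the cup's axis
- cup_green_center (a point): centre (half-way up) of the moss-green test cup: small upright round ceramic cup, 32 mm diameter, 48 mm tall, about 70 g, matt glaze over a bare tan clay foot; z is its axis, up. Starts in one of the four bat pockets 45 or 90 degrees to either side of the front one
- cup_rust_center (a point): centre (half-way up) of the rust-red test cup: small upright round ceramic cup, 32 mm diameter, 48 mm tall, about 70 g, matt glaze over a bare tan clay foot; z is its axis, up. Starts in one of the four bat pockets 45 or 90 degrees to either side of the front one
- cup_blue_center (a point): centre (half-way up) of the blue test cup: small upright round ceramic cup, 32 mm diameter, 48 mm tall, about 70 g, matt glaze over a bare tan clay foot; z is its axis, up. Starts in one of the four bat pockets 45 or 90 degrees to either side of the front one
- cup_cream_center (a point): centre (half-way up) of the cream-white test cup: small upright round ceramic cup, 32 mm diameter, 48 mm tall, about 70 g, matt glaze over a bare tan clay foot; z is its axis, up. Starts in one of the four bat pockets 45 or 90 degrees to either side of the front one
Things that resemble listed ones, but are neither listed nor needed, are in the scene too. Leave any yellow look-alike of the part that bears cup_blue_center alone.

How it is judged:
On the way, in this order (a step that is already met when the one before it is completed fails the run):
1. the switch arm is pushed past its click (0.45 rad) and kept there 0.2 s (value of joint switch_lever above 0.45 rad and angle between cup_green_center's own z axis and vertical below 0.15 rad and horizontal distance between cup_green_center and bat_knob below 0.08 m and z of cup_green_center in the frame of bat_knob between -0.012 and 0.004 m), for 0.2 s.
2. the switch arm is let go and has sprung back (value of joint switch_lever below 0.08 rad and angle between cup_green_center's own z axis and vertical below 0.15 rad and horizontal distance between cup_green_center and bat_knob below 0.08 m and z of cup_green_center in the frame of bat_knob between -0.012 and 0.004 m), for 0.1 s.
3. the wheel has been turned, and the green cup stands on it at the front (within 22 mm), at rest ((value of joint banding_wheel_head above 0.35 rad or value of joint banding_wheel_head below -0.35 rad) and horizontal distance between cup_green_center and wheel_front below 0.022 m and angle between cup_green_center's own z axis and vertical below 0.15 rad and horizontal distance between cup_green_center and bat_knob below 0.08 m and z of cup_green_center in the frame of bat_knob between -0.012 and 0.004 m and velocity of joint banding_wheel_head between -0.08 and 0.08 rad/s), for 0.2 s.
4. the green cup is lifted off the wheel there (12 mm or more, within 35 mm of the front position) (horizontal distance between cup_green_center and wheel_front below 0.035 m and z of cup_green_center in the frame of bat_knob above 0.008 m), for 0.05 s.
At the end, for the whole second after the job is handed in: the green cup stands upright (within 7 degrees) on the kiln shelf, its axis within 44 mm of the shelf's middle in both directions, at rest; the switch arm is back at rest (under 0.08 rad); the three other cups stand upright in their pockets on the wheel (x of cup_green_center in the frame of kiln_shelf_center between -0.044 and 0.044 m and y of cup_green_center in the frame of kiln_shelf_center between -0.044 and 0.044 m and z of cup_green_center in the frame of kiln_shelf_center between 0.017 and 0.031 m and angle between cup_green_center's own z axis and vertical below 0.12 rad and linear speed of cup_green below 0.02 m/s and value of joint switch_lever below 0.08 rad and angle between each of cup_rust_center, cup_blue_center, cup_cream_center's own z axis and vertical below 0.15 rad and horizontal distance between each of cup_rust_center, cup_blue_center, cup_cream_center and bat_knob below 0.08 m and z of cup_rust_center in the frame of bat_knob between -0.012 and 0.004 m and z of cup_blue_center in the frame of bat_knob between -0.012 and 0.004 m and z of cup_cream_center in the frame of bat_knob between -0.012 and 0.004 m); the robot touches nothing.
It fails at once if the switch arm forced beyond 0.85 rad (value of joint switch_lever above 0.85 rad).
It fails at once if the green cup dropped into the kiln (falling faster than 0.5 m/s inside the chamber) (x of cup_green_center in the frame of kiln_shelf_center between -0.07 and 0.07 m and y of cup_green_center in the frame of kiln_shelf_center between -0.07 and 0.07 m and z of cup_green_center in the frame of kiln_shelf_center below 0.06 m and linear speed of cup_green above 0.5 m/s).
It fails at once if another cup tipped over or off the wheel (angle between any of cup_rust_center, cup_blue_center, cup_cream_center's own z axis and vertical above 0.5 rad or height (world z) of any of cup_rust_center, cup_blue_center, cup_cream_center below 0.1 m).
It fails at once if the green cup tipped over or dropped off the wheel (angle between cup_green_center's own z axis and vertical above 1 rad or height (world z) of cup_green_center below 0.07 m).
It also fails if it takes over 56 s, if anything falls off the work surface, if the arm or the gripper's body presses on something with over 40 N, if the wrist force passes 120 N, or if a joint passes its speed limit or range.

## Working session

There is one attempt and no reset: what is moved stays moved. The work goes in short steps, Python scripts to look and compute and a tool call to move; the robot and the scene stay as the last step left them, time stands still between calls to the robot, and variables do not carry over. Pictures are saved under pics/ and viewed, at most 10 in all, crops included, and the job is handed in when it is done.

Besides the shell and the picture viewer there is one more tool, called after "Request:" as name(argument=value, ...) on one line, values as JSON. apply_moves: Moves the arm, as the interface text tells. Shift numbers are shares of 20 cm and turn numbers shares of pi rad, none past 1 either way. Its arguments: {"type":"object","properties":{"commands":{"type":"array","items":{"type":"array","items":{"type":"array","items":{"type":"number"}}}},"force":{"type":"number"}},"required":["commands"]}

```bash
mkdir -p pics
cat > h.py <<'E'
import numpy as np, cv2
from station import arm, viewer
def grab(n):
    f=viewer.grab_frame(n); np.savez('cal_%s.npz'%n,**f); return f
def load(n): return dict(np.load('cal_%s.npz'%n))
def proj(f,P): return cv2.projectPoints(np.array(P,float).reshape(-1,3),f['rvec'],f['tvec'],f['mtx'],None)[0].reshape(-1,2)
def at_z(f,uv,z):
    R=cv2.Rodrigues(f['rvec'])[0]; t=np.array(f['tvec']).reshape(3)
    c=-R.T@t; d=R.T@np.linalg.inv(f['mtx'])@np.array([uv[0],uv[1],1.]); return c+d*(z-c[2])/d[2]
E
python3 - <<'E'
from h import *
for n in('side','top'):
    f=grab(n); cv2.imwrite('pics/%s0.png'%n,cv2.resize(f['image'],(800,600),interpolation=cv2.INTER_CUBIC))
    R=cv2.Rodrigues(f['rvec'])[0]; print(n,-R.T@np.array(f['tvec']).reshape(3),f['mtx'][0],R[2])
print(arm.get_state(),arm.tip_reach)
E
```

```text
side [ 0.35757508 -0.92005087  0.57397473] [385.6867021    0.         255.14098572] [ 0.00450329  0.8649334  -0.50186645]
top [ 0.17307029 -0.12366291  0.94781897] [398.87276224   0.         256.99058941] [ 0.20909116 -0.00727704 -0.97786908]
{'t': 0.1, 'q': array([ 1.54910978e+00,  3.59303793e-01,  1.11356717e-02, -3.19816366e-04,
       -1.22408210e+00, -2.88093957e-01]), 'qd': array([-0.00018706, -0.00283447,  0.00117855,  0.00174208, -0.00076815,
       -0.00121793]), 'joint_efforts': array([-1.46288930e-03, -5.84162557e+01,  2.93752581e+01,  7.01554567e+00,
        1.02061545e-02, -4.42199075e-05]), 'eef_pos': array([0.20567317, 0.64247232, 0.24771528]), 'ee_rot': array([ 3.14011325e+00, -1.24855242e-04, -3.09889305e-01]), 'force': array([-0.07143012,  0.25732993,  0.09725416]), 'moment': array([0.01699019, 0.01307168, 0.01822853]), 'gripper_force': 0.0, 'width': 0.08798981726463886} 0.022
```

View pics/side0.png

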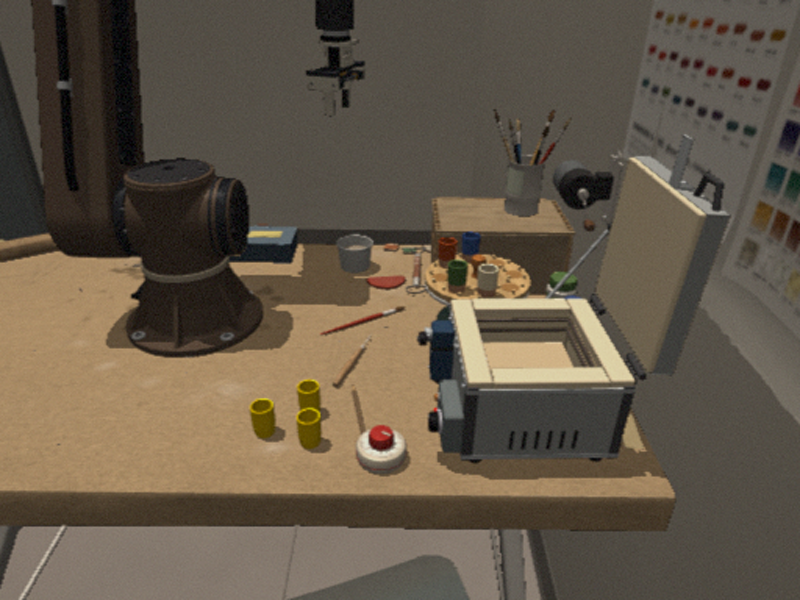

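View pics/top0.png

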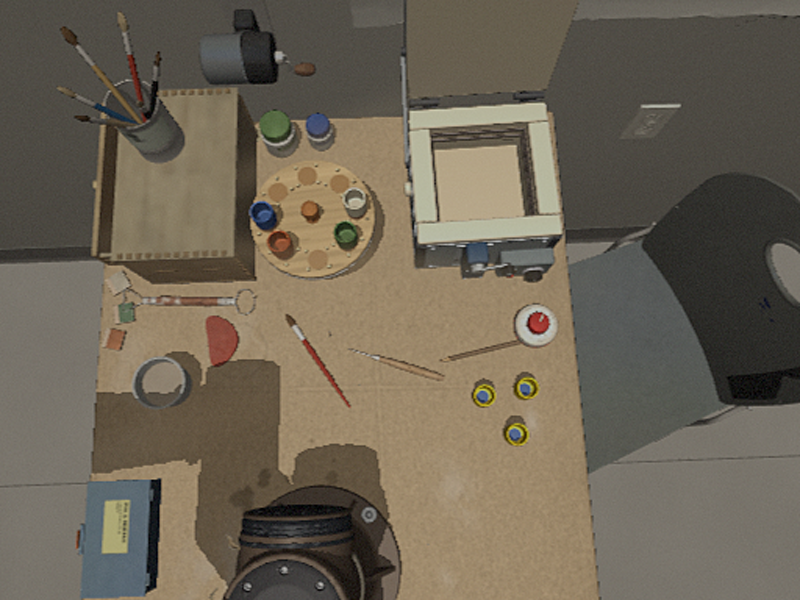

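Side: kiln at (540,380), dark blue switch at (441,345) and a grey box at (452,415). Top: wheel with knob at (311,211), green cup (346,234), cream (355,202), rust (280,243), blue (263,215), switch parts at (476,258) and (527,265). Next, enlarged crops.

Run:
```python
from h import *
s=load('side')['image'];t=load('top')['image']
a=cv2.resize(t[95:185,150:250],(500,450),interpolation=cv2.INTER_CUBIC) 
b=cv2.resize(t[145:185,260:360],(800,320),interpolation=cv2.INTER_CUBIC) # x8
c=cv2.resize(s[195:300,260:320],(480,840)[0:2],interpolation=cv2.INTER_CUBIC) # x8
c=c[:600,:]
im=np.zeros((600,800,3),np.uint8); im[:320,:]=b; 
d=cv2.resize(s[200:235,260:310],(400,280),interpolation=cv2.INTER_CUBIC); im[320:,:400]=d # x8
e=cv2.resize(s[235:300,265:315],(215,280),interpolation=cv2.INTER_CUBIC); im[320:,420:635]=e
cv2.imwrite('pics/sw.png',im)
cv2.imwrite('pics/wheel.png',cv2.resize(t[90:190,150:280],(780,600),interpolation=cv2.INTER_CUBIC)) #x6
```

```text
(no output)
```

View pics/sw.png

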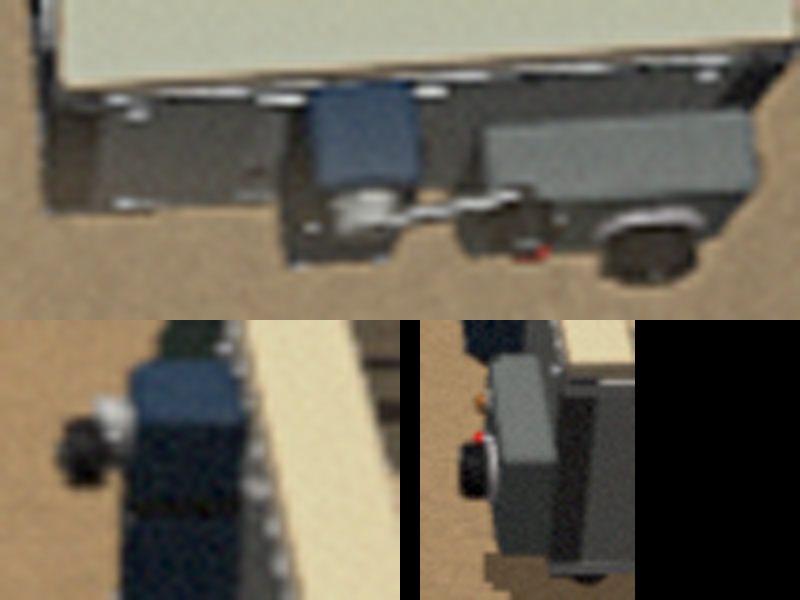

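View pics/wheel.png

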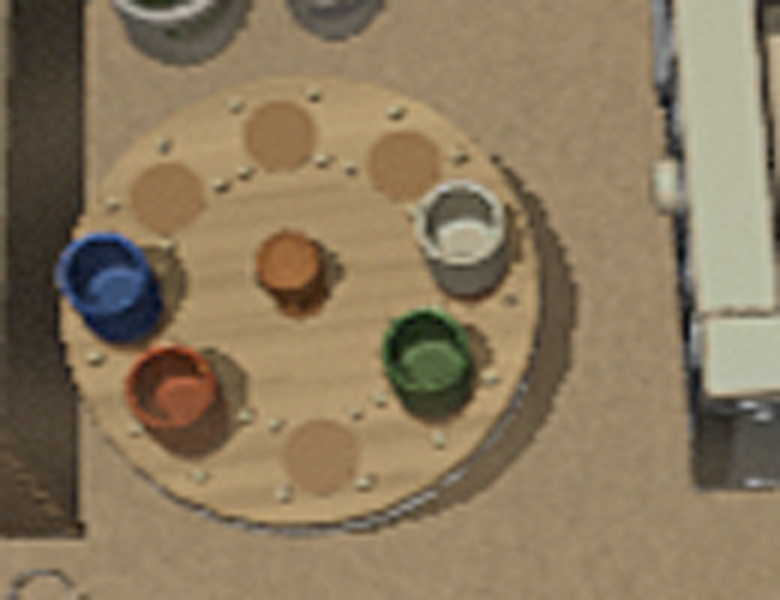

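Top: the arm runs right from the silver shaft (345,212 in the crop, x8) to the dark roller at about (535,215). Side: the roller is at (85,452), i.e. px (270.6,216.5). The grey box's knob at (650,245) bears no arm; the dark blue switch's roller fits. On the wheel the green cup is one pocket (45°) to the front pocket's right; the green jar behind the wheel is no cup on the bat.

Run:
```python
from h import *
from scipy.optimize import least_squares
s=load('side');t=load('top')
T=lambda u,v:(150+u/6-.4,90+v/6-.4)
S=512/800
pk=[at_z(t,T(*p),.1)[:2] for p in[(321,456),(167,199),(279,135),(405,164)]]
a0=np.deg2rad
kn=at_z(t,T(289,262),.137)[:2]
print('pockets',np.round(pk,4),'knob',kn)
# fit circle with R .064
r=least_squares(lambda p:[np.hypot(*(q-p))-.064 for q in pk],kn); print('axis',r.x,r.fun)
ax=r.x; d=np.arctan2(-ax[1],-ax[0])
for n,q in zip('f a b c'.split(),pk): print(n,np.rad2deg(np.arctan2(*(q-ax)[::-1])-d)%360)
print('dir',np.rad2deg(d),'front',ax+.064*np.array([np.cos(d),np.sin(d)]))
for n,p in dict(green=(428,350),cream=(460,222),rust=(172,385),blue=(105,275)).items():
    q=at_z(t,T(*p),.148)[:2]; print(n,q,np.hypot(*(q-ax)),np.rad2deg(np.arctan2(*(q-ax)[::-1])-d))
# side check of knob: 800px (479,262)
print('knob side',at_z(s,(479.5*S,263*S),.128))
# kiln rim
pts=[(412,112),(546,105),(561,238),(415,246)]
q=np.array([at_z(t,(u*S,v*S),.14)[:2] for u,v in pts]); print('rim',q,q.mean(0),[np.hypot(*(q[i]-q[i-1])) for i in range(4)])
pts=[(433,137),(528,124),(534,214),(437,221)]
q=np.array([at_z(t,(u*S,v*S),.14)[:2] for u,v in pts]); print('chamber',q,q.mean(0),[np.hypot(*(q[i]-q[i-1])) for i in range(4)])
# roller
print('roller top',at_z(t,(326.5,171.7),.148),'side',at_z(s,(270.2,216.1),.148))
print('shaft top',at_z(t,(260+352/8-.4,145+210/8-.4),.13))
```

```text
pockets [[ 0.4305 -0.0135]
 [ 0.5335  0.0437]
 [ 0.5579  0.0014]
 [ 0.5444 -0.0463]] knob [ 0.49209574 -0.00744592]
axis [ 0.4941826  -0.00663823] [ 9.05600851e-05 -7.80075092e-05  1.98417873e-04 -7.49251437e-05]
f 6.922013136185512
a 232.76739112837188
b 187.93249202162585
c 142.4730299508827
dir 179.23040616084901 front [ 0.43018838 -0.00577861]
green [ 0.45323859 -0.0576102 ] 0.06538007250444343 -308.0041081848847
cream [ 0.50058944 -0.06981772] 0.06350350326073734 -263.4400096360044
rust [0.44366475 0.03215322] 0.06369324667208047 -36.75020700995237
blue [0.48529068 0.05601507] 0.06328114412030297 -81.15278062662492
knob side [ 0.49613398 -0.01822796  0.128     ]
rim [[ 0.63044267 -0.15497197]
 [ 0.63433532 -0.34620662]
 [ 0.43548739 -0.3496677 ]
 [ 0.4314301  -0.15104565]] [ 0.53292387 -0.25047298] [np.float64(0.1990512913424547), np.float64(0.19127425541848672), np.float64(0.19887804083525448), np.float64(0.19866348787949123)]
chamber [[ 0.59077707 -0.1829768 ]
 [ 0.60579136 -0.31824333]
 [ 0.47120549 -0.3158178 ]
 [ 0.46599355 -0.18255525]] [ 0.53344187 -0.2498983 ] [np.float64(0.12478423308863504), np.float64(0.13609725547771526), np.float64(0.1346077207293525), np.float64(0.13336442650537525)]
roller top [ 0.39326334 -0.27602611  0.148     ] side [ 0.39165054 -0.27557258  0.148     ]
shaft top [ 0.40187865 -0.2309235   0.13      ]
```

Request:
apply_moves(commands=[[[1,0.18,0,0.06,-0.04],[1,0.18,0,0.06,-0.04],[1,0.18,0,0.06,-0.04],[1,0.18,0,0.06,-0.04],[1,0.18,0,0.06,-0.04],[1,0.18,0,0.06,-0.04],[1,0,-0.2,0,-0.04],[1,0,-0.2,0,-0.04],[1,0,-0.2,0,-0.04],[1,0,-0.2,0,-0.04],[1,0,-0.2,0,0],[1,0,-0.2,0,0]]], force=20)

```text
t: 1.3
eef_pos: [0.4215, 0.401, 0.3201]
ee_rot: [3.141, -0.001, -1.567]
force: [1.3, -0.5, -0.0]
width: 0.0014
gripper_force: 0.0
```

Request:
apply_moves(commands=[[[1,0,-0.2,0,0],[1,0,-0.2,0,0],[1,0,-0.2,0,0],[1,0,-0.2,0,0],[1,0,-0.2,0,0],[1,0,-0.2,0,0],[1,0,-0.2,0,0],[1,0,-0.2,0,0],[1,0,-0.2,0,0],[1,0,-0.2,0,0],[1,0,-0.2,0,0],[1,0,-0.2,0,0]]])

```text
t: 2.5
eef_pos: [0.4212, -0.0787, 0.3206]
ee_rot: [-3.141, 0.0, -1.566]
force: [0.8, -0.6, -1.0]
width: 0.0005
gripper_force: 0.0
```

Run:
```python
from h import *
s=load('side');t=load('top'); S=.64
def tri(a,b):
    P=[]
    for f in(s,t): P.append(f['mtx']@np.c_[cv2.Rodrigues(f['rvec'])[0],np.array(f['tvec']).reshape(3)])
    X=cv2.triangulatePoints(P[0],P[1],np.array(a,float).reshape(2,1),np.array(b,float).reshape(2,1)); return (X[:3]/X[3]).ravel()
print('box',tri((433*S,235*S),(232*S,258*S)))
print('handle',tri((590*S,225*S),(305*S,68*S)))
print('greybox',tri((281.3,243.6),(320.6,169.4)))
print('roller',tri((270.2,216.1),(326.5,171.7)))
print('knob',tri((479.5*S,263*S),(311*S,211*S)))
```

```text
box [0.42604124 0.09980475 0.12646052]
handle [ 0.67025813 -0.01151805  0.19508245]
greybox [ 0.41737723 -0.27607357  0.08007945]
roller [ 0.39237334 -0.27597938  0.14851689]
knob [ 0.49579946 -0.00794704  0.12212303]
```

Request:
apply_moves(commands=[[[1,-0.03,-0.2,0,0],[1,-0.03,-0.2,0,0],[1,-0.03,-0.2,0,0],[1,-0.03,-0.2,0,0],[1,-0.03,-0.2,0,0],[1,0,0,-0.2,0],[1,0,0,-0.2,0],[1,0,0,-0.2,0],[1,0,0,-0.065,0],[1,0,0,0,0],[1,0,0,0,0]]])

```text
t: 3.6
eef_pos: [0.3921, -0.2774, 0.1881]
ee_rot: [3.142, -0.0, -1.566]
force: [-0.8, 0.5, 0.1]
width: 0.0005
gripper_force: 0.0
```

Run:
```python
from h import *
f=grab('side');g=grab('top')
im=np.zeros((600,800,3),np.uint8)
im[:,:400]=cv2.resize(f['image'][170:245,250:300],(400,600),interpolation=cv2.INTER_CUBIC)
im[:320,400:]=cv2.resize(g['image'][145:185,300:350],(400,320),interpolation=cv2.INTER_CUBIC)
cv2.imwrite('pics/sw2.png',im)
```

```text
(no output)
```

View pics/sw2.png

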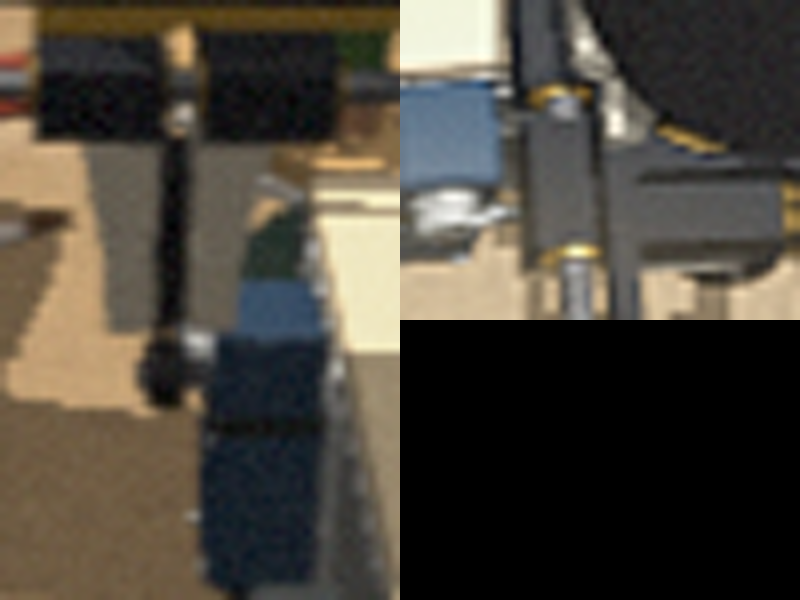

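The fingertips (strip at px 172,345 in the crop) stand right above the black roller (165,375) and clear of the blue head. Pushing down in small steps.

Request:
apply_moves(commands=[[[1,0,0,-0.025,0],[1,0,0,-0.025,0],[1,0,0,-0.02,0],[1,0,0,0,0],[1,0,0,0,0],[1,0,0,0,0]]])

```text
t: 4.3
eef_pos: [0.3922, -0.2773, 0.1739]
ee_rot: [-3.141, -0.0, -1.566]
force: [1.7, 0.2, 4.0]
width: 0.0002
gripper_force: 1.8
```

Request:
apply_moves(commands=[[[1,0,0,-0.025,0],[1,0,0,-0.025,0],[1,0,0,-0.02,0],[1,0,0,-0.02,0],[1,0,0,0,0],[1,0,0,0,0],[1,0,0,0,0]]])

```text
t: 5.0
eef_pos: [0.3923, -0.2774, 0.1559]
ee_rot: [-3.141, -0.001, -1.566]
force: [1.0, -0.3, 6.6]
width: 0.0003
gripper_force: 3.0
```

Request:
apply_moves(commands=[[[1,0,0,-0.01,0],[1,0,0,0,0],[1,0,0,0,0],[1,0,0,0,0],[1,0,0,0.05,0],[1,0,0,0.05,0],[1,0,0,0.1,0],[1,0,0,0,0],[1,0,0,0,0]]])

```text
t: 5.9
eef_pos: [0.3912, -0.2769, 0.1937]
ee_rot: [3.141, 0.001, -1.567]
force: [-0.7, 0.9, 0.5]
width: 0.0006
gripper_force: 0.0
```

Request:
apply_moves(commands=[[[1,0,0,0.13,0],[1,0,0,0.2,0],[0.1,0.03,0.2,0,-0.04],[0.1,0.03,0.2,0,-0.04],[0.1,0.03,0.2,0,-0.04],[0.1,0.03,0.2,0,-0.04],[0.1,0.03,0.2,0,-0.036],[0.1,0,0.2,0,0],[0.1,0,0.15,0,0],[0.1,0,0,0,0],[0.1,0,0,0,0]]])

```text
t: 7.0
eef_pos: [0.4208, -0.0091, 0.2588]
ee_rot: [3.14, -0.002, -2.173]
force: [-0.2, -0.4, 0.3]
width: 0.0391
gripper_force: 0.0
```

Request:
apply_moves(commands=[[[0.1,0.15,0.01,0,0],[0.1,0.15,0,0,0],[0.1,0.07,0,0,0],[0.1,0,0,-0.2,0],[0.1,0,0,-0.2,0],[0.1,0,0,-0.12,0],[0.1,0,0,-0.1,0],[0.1,0,0,0,0],[0.1,0,0,0,0]]])

```text
t: 7.9
eef_pos: [0.4954, -0.0083, 0.1357]
ee_rot: [3.141, -0.001, -2.176]
force: [-0.3, -0.2, 0.8]
width: 0.0394
gripper_force: 0.0
```

Run:
```python
from h import *
f=grab('side');g=grab('top')
im=np.zeros((600,800,3),np.uint8)
im[:320,:480]=cv2.resize(f['image'][140:204,260:356],(480,320),interpolation=cv2.INTER_CUBIC)
im[320:,:480]=cv2.resize(g['image'][100:184,152:296],(480,280),interpolation=cv2.INTER_CUBIC)
cv2.imwrite('pics/kn.png',im[:,:480])
```

```text
(no output)
```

View pics/kn.png

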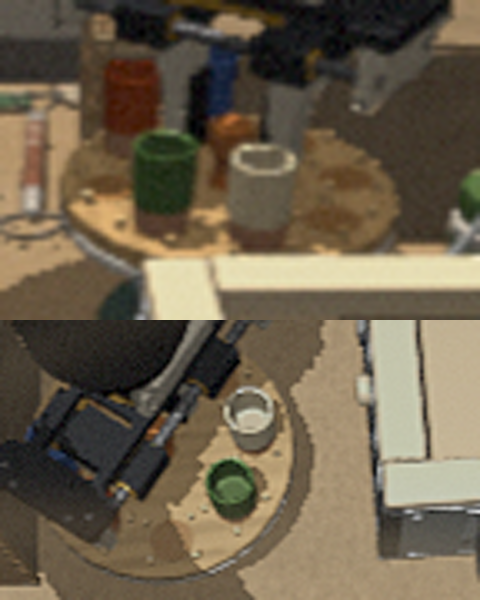

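The knob (232,140 in the side crop) stands between the open fingers and all cups are clear, so I close and twist clockwise.

Request:
apply_moves(commands=[[[1,0,0,-0.01,0],[1,0,0,0,0],[1,0,0,0,0],[1,0,0,0,0],[1,0,0,0,0]]], force=15)

```text
t: 8.5
eef_pos: [0.4957, -0.0074, 0.1341]
ee_rot: [-3.141, 0.0, -2.175]
force: [-2.6, 1.6, 5.9]
width: 0.0242
gripper_force: 15.0
```

Request:
apply_moves(commands=[[[1,0,0,0,-0.015],[1,0,0,0,-0.03],[1,0,0,0,-0.03],[1,0,0,0,-0.03],[1,0,0,0,-0.03],[1,0,0,0,-0.03],[1,0,0,0,-0.03],[1,0,0,0,-0.03],[1,0,0,0,-0.03],[1,0,0,0,-0.012],[1,0,0,0,0],[1,0,0,0,0]]])

```text
t: 9.7
eef_pos: [0.496, -0.0079, 0.1341]
ee_rot: [-3.141, 0.001, -3.012]
force: [-0.6, -4.9, 6.3]
width: 0.0244
gripper_force: 15.0
```

Run:
```python
from h import *
g=grab('top')
cv2.imwrite('pics/wh2.png',cv2.resize(g['image'][90:190,150:280],(780,600),interpolation=cv2.INTER_CUBIC))
```

```text
(no output)
```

View pics/wh2.png

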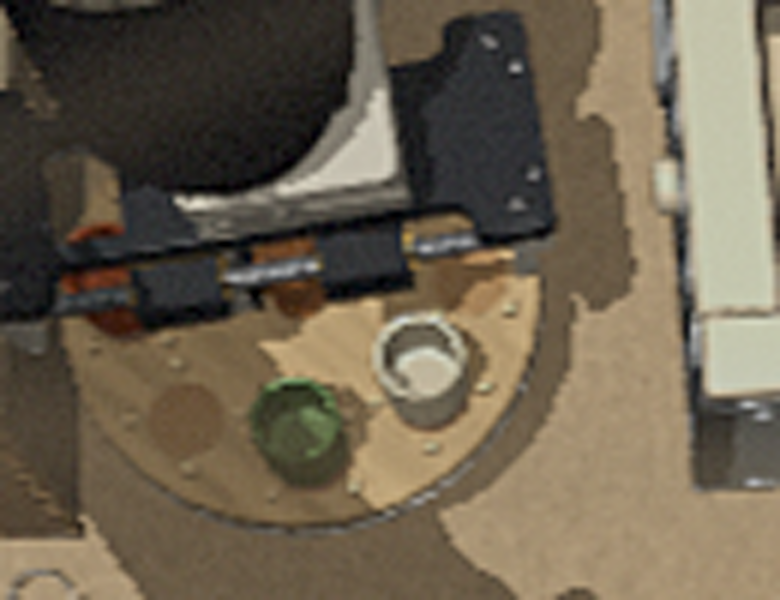

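The green cup's rim is now at (297,420), straight in front; the cream cup is to its right and rust under the gripper at left, all standing. Next I measure the cups.

Run:
```python
from h import *
t=load('top')
T=lambda u,v:(150+u/6-.4,90+v/6-.4)
a=np.array([.4953,-.0073])
for n,p in dict(green=(297,418),cream=(420,355)).items():
    q=at_z(t,T(*p),.148)[:2]; print(n,q,np.hypot(*(q-a)),np.rad2deg(np.arctan2(*(q-a)[::-1]))%360)
```

```text
green [ 0.429995   -0.01149052] 0.06543930886853265 183.67154536310218
cream [ 0.4514986  -0.05477197] 0.0645921892633208 227.30291478738073
```

Request:
apply_moves(commands=[[[0.1,0,0,0,0],[0.1,0,0,0,0],[0.1,0,0,0,0],[0.1,0,0,0.05,0],[0.1,0,0,0.1,0],[0.1,0,0,0.2,0],[0.1,0,0,0.2,0],[0.1,-0.1,0,0,0.043],[0.1,-0.1,0,0,0.043],[0.1,-0.125,-0.015,0,0.043],[0.1,0,0,0,0.043]]])

```text
t: 10.85
eef_pos: [0.4281, -0.0109, 0.2444]
ee_rot: [3.141, 0.001, -2.467]
force: [0.0, 0.8, 1.0]
width: 0.0401
gripper_force: 0.0
```

Request:
apply_moves(commands=[[[-0.1,0,0,0,0.043],[-0.1,0,0,0,0.043],[-0.1,0,0,0,0.043],[-0.1,0,0,0,0.043],[-0.1,0,0,0,0.043],[-0.1,0,0,0,0.043],[-0.1,0,0,0,0.048],[-0.1,0,0,0,0],[-0.1,0,0,0,0]]])

```text
t: 11.75
eef_pos: [0.4306, -0.0104, 0.244]
ee_rot: [-3.141, 0.0, -1.517]
force: [-0.1, 0.2, -0.2]
width: 0.0481
gripper_force: 0.0
```

Run:
```python
from h import *
f=grab('side')
cv2.imwrite('pics/gr.png',cv2.resize(f['image'][100:204,256:356],(577,600),interpolation=cv2.INTER_CUBIC))
for z in(.1,.148): print(proj(f,[[.4305,-.011,z]])-[256,100])
```

```text
[[25.04409014 76.29671501]]
[[25.88132396 59.87874592]]
```

View pics/gr.png

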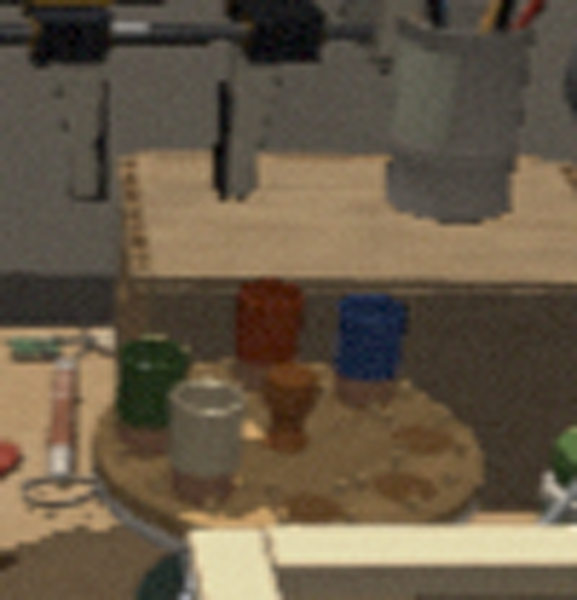

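All four cups stand; green (153,385) lies midway between the fingers (inner faces 108 and 215). Descend, grip and lift.

Request:
apply_moves(commands=[[[-0.1,0.005,0,-0.15,0],[-0.1,0,0,-0.15,0],[-0.1,0,0,-0.15,0],[-0.1,0,0,-0.1,0],[-0.1,0,0,0,0],[1,0,0,0,0],[1,0,0,0,0],[1,0,0,0,0],[1,0,0,0,0],[1,0,0,0,0]]], force=12)

```text
t: 12.8
eef_pos: [0.4323, -0.0103, 0.1348]
ee_rot: [-3.139, 0.0, -1.513]
force: [-1.8, 2.0, 7.6]
width: 0.0314
gripper_force: 12.0
```

Request:
apply_moves(commands=[[[1,0,0,0.03,0],[1,0,0,0.05,0],[1,0,0,0.05,0],[1,0,0,0.1,0],[1,0,0,0.15,0],[1,0,0,0.15,0],[1,0,0,0.07,0],[1,0,0,0,0],[1,0,0,0,0]]])

```text
t: 13.7
eef_pos: [0.4312, -0.0105, 0.2536]
ee_rot: [-3.141, 0.001, -1.513]
force: [-0.0, 0.3, -1.9]
width: 0.0317
gripper_force: 12.0
```

Request:
apply_moves(commands=[[[1,0,-0.1,0,-0.0426],[1,0,-0.1,0,-0.0426],[1,0,-0.1,0,-0.0426],[1,0,-0.1,0,-0.0426],[1,0,-0.1,0,-0.0426],[1,0,-0.1,0,-0.0426],[1,0,-0.1,0,-0.0426],[1,0,-0.1,0,-0.0426],[1,0,-0.1,0,-0.0426],[1,0,-0.1,0,-0.0426],[1,0,-0.1,0,-0.0426],[1,0,-0.1,0,-0.0426]]])

```text
t: 14.9
eef_pos: [0.4308, -0.2511, 0.2521]
ee_rot: [3.141, -0.002, -3.124]
force: [1.2, -0.1, -0.9]
width: 0.0318
gripper_force: 12.0
```

Request:
apply_moves(commands=[[[1,0.1,0,0,0],[1,0.1,0,0,0],[1,0.1,0,0,0],[1,0.1,0,0,0],[1,0.085,0,0,0],[1,0,0,-0.05,0],[1,0,0,-0.05,0],[1,0,0,0,0],[1,0,0,0,0]]])

```text
t: 15.8
eef_pos: [0.5277, -0.2505, 0.233]
ee_rot: [3.141, -0.001, -3.119]
force: [-0.3, 0.4, -1.2]
width: 0.0317
gripper_force: 12.0
```

Run:
```python
from h import *
f=grab('side');g=grab('top')
im=np.zeros((600,800,3),np.uint8)
im[:,:400]=cv2.resize(f['image'][140:290,300:400],(400,600),interpolation=cv2.INTER_CUBIC)
im[:,400:]=cv2.resize(g['image'][50:200,255:355],(400,600),interpolation=cv2.INTER_CUBIC)
cv2.imwrite('pics/kiln.png',im)
```

```text
(no output)
```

View pics/kiln.png

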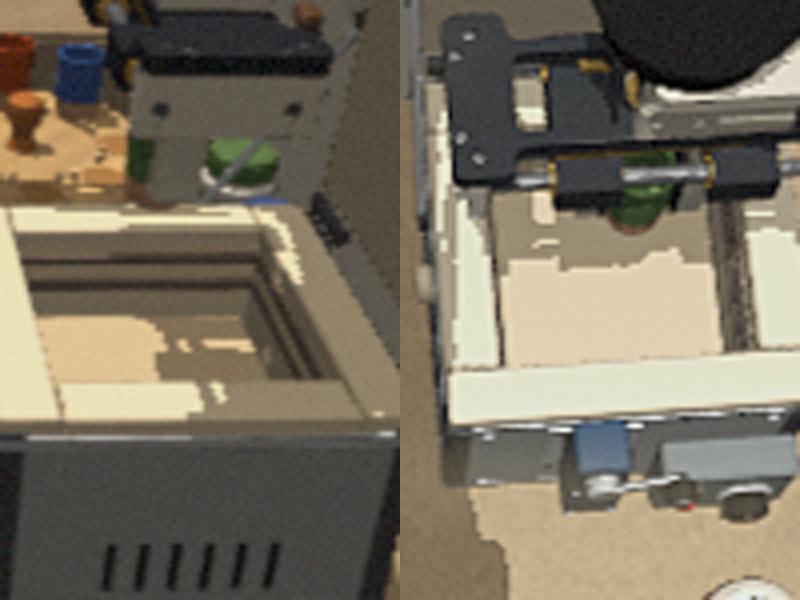

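The cup hangs upright over the chamber (640,190 in the top crop); the body clears the lid and strut, and the switch arm is back at rest. Lowering slowly.

Request:
apply_moves(commands=[[[1,0,0,-0.08,0],[1,0,0,-0.1,0],[1,0,0,-0.1,0],[1,0,0,-0.1,0],[1,0,0,-0.08,0],[1,0,0,-0.05,0],[1,0,0,-0.02,0],[1,0,0,0,0],[1,0,0,0,0],[1,0,0,0,0]]])

```text
t: 16.9
eef_pos: [0.5291, -0.2506, 0.1285]
ee_rot: [-3.141, 0.001, -3.119]
force: [-0.3, 0.5, -1.0]
width: 0.0321
gripper_force: 12.0
```

Request:
apply_moves(commands=[[[1,0,0,-0.005,0],[1,0,0,-0.005,0],[1,0,0,0,0],[1,0,0,0,0]]])

```text
t: 17.3
eef_pos: [0.5285, -0.2505, 0.1256]
ee_rot: [-3.142, -0.0, -3.119]
force: [-0.5, 0.1, -1.2]
width: 0.0317
gripper_force: 12.0
```

Request:
apply_moves(commands=[[[1,0,0,-0.005,0],[1,0,0,-0.005,0],[1,0,0,0,0],[1,0,0,0,0],[1,0,0,0,0]]])

```text
t: 17.8
eef_pos: [0.5285, -0.2505, 0.1236]
ee_rot: [-3.142, -0.0, -3.119]
force: [1.1, -0.1, 0.0]
width: 0.0318
gripper_force: 12.0
```

Request:
apply_moves(commands=[[[1,0,0,-0.005,0],[1,0,0,0,0],[1,0,0,0,0],[1,0,0,0,0]]])

```text
t: 18.2
eef_pos: [0.5287, -0.2506, 0.1229]
ee_rot: [-3.141, 0.0, -3.119]
force: [0.2, 0.6, 2.7]
width: 0.0317
gripper_force: 12.0
```

Contact with the shelf (force z rose from -1 to +2.7 N), so I release and rise.

Request:
apply_moves(commands=[[[-0.2,0,0,0,0],[-0.2,0,0,0,0],[-0.2,0,0,0,0],[-0.2,0,0,0.03,0],[-0.2,0,0,0.1,0],[-0.2,0,0,0.2,0],[-0.2,0,0,0.2,0],[-0.2,0,0,0.2,0],[-0.2,-0.2,0,0,0],[-0.2,-0.2,0,0,0],[-0.2,-0.2,0,0,0],[-0.2,0,0,0,0]]])

```text
t: 19.4
eef_pos: [0.4045, -0.2503, 0.2696]
ee_rot: [3.141, 0.001, -3.12]
force: [2.3, 0.0, 1.0]
width: 0.0526
gripper_force: 0.0
```

Run:
```python
from h import *
f=grab('side');g=grab('top')
im=np.zeros((600,800,3),np.uint8)
im[:,:400]=cv2.resize(f['image'][130:280,270:370],(400,600),interpolation=cv2.INTER_CUBIC)
im[:450,400:]=cv2.resize(g['image'][60:195,150:270],(400,450),interpolation=cv2.INTER_CUBIC)
im[450:,400:]=cv2.resize(g['image'][50:200,260:360],(100,150))[:,:].repeat(1,1) if 0 else 0
k=cv2.resize(g['image'][70:145,260:360],(200,150)); im[450:,400:600]=k
cv2.imwrite('pics/end.png',im)
hsv=cv2.cvtColor(f['image'],cv2.COLOR_BGR2HSV); m=cv2.inRange(hsv,(45,70,20),(80,255,160))
_,_,st,c=cv2.connectedComponentsWithStats(m)
for s_,c_ in zip(st[1:],c[1:]):
    if s_[4]>20: print(s_,c_,at_z(f,c_,.112))
```

```text
[504 110   8  14  82] [507.86585366 116.7195122 ] [1.3002148  0.46432384 0.112     ]
[327 212  15  20 158] [333.7278481  221.60759494] [ 0.52919371 -0.23977033  0.112     ]
```

View pics/end.png

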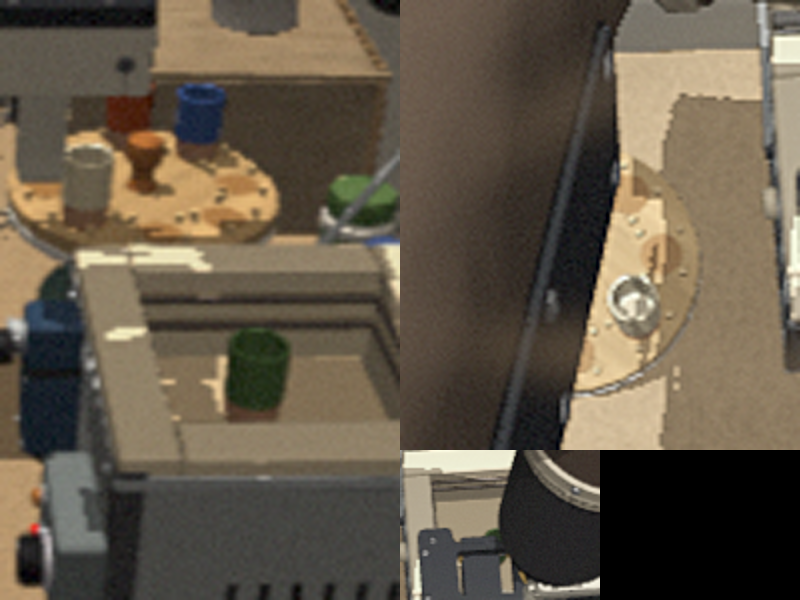

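Green stands upright on the shelf (257,375), the roller is back up (5,345), and the other three cups stand on the wheel. Handing in.

```bash
python3 -c "
from station import arm
print(arm.job_done())"
```

```text
the job is handed in; nothing more can be done
None
```

I handed the job in: the lid switch was pushed past its click and sprang back, the wheel was turned to bring the green cup to the front, and the cup now stands upright near the middle of the kiln shelf with the other three still on the wheel; no verdict came back.

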